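Close the leak-test fixture and hold its run control at half press

TASK

Close the leak-test fixture: pick up the aluminium cover plate by its upright grip, lower it (do not drop it) over the two locating pins of the base, big hole on the big pin, until it lies flush, and let go of it. Then run the test: with the fingertips press the round head of the spring-loaded hold-to-run control down to half of its travel, where its top is level with the tops of the two thin posts beside it, never pushing it on near its bottom, and finish the program while still holding it there. Leave the other things on the worktop where they are.

Things in the scene. Friction and masses are not known exactly. Their poses are not given: they have to be found in the camera images.
- base: Leak-test base, fixed: aluminium block on a rubber foot, 110 (x) x 190 (y) x 30 mm high, dark gasket ring in the middle of its flat top, two locating pins on it, a brass fitting sticking out 20 mm at +x. Origin: centre of its underside; z up. Base, cover and control stand in a row in front of the robot, in any order, each turned up to 0.45 rad; big pin and big hole are to the robot's left
- seat (a point): Centre of the base's flat top, 30 mm above the worktop, between the pins; axes as the base's. The cover's origin belongs here
- big_pin (a point): Top of the big steel locating pin, 58 mm above the worktop, at base y = +60 mm. The pin is 15 mm thick and 28 mm high: straight for 16 mm, then tapered to 5 mm at the top
- small_pin (a point): Top of the small steel locating pin, at base y = -60 mm: 10 mm thick, same height and taper
- cover: Cover plate, loose, lying flat on the worktop: aluminium, 90 (x) x 160 (y) x 10 mm thick, 0.35 to 0.65 kg. Origin: centre of its underside; z up. In its middle stands a black upright grip, 18 mm thick (x), 64 mm long (y), its top 61 mm above the plate's underside; a 4 mm high foot, 30 x 76 mm, surrounds it on the plate
- cover_grip (a point): Point inside the grip, 38 mm above the plate's underside over its centre: the place to pinch, closing along the cover's x
- big_hole (a point): Centre of the big through hole (17.5 mm, chamfered) at the plate's underside, at cover y = +60 mm; goes on the big pin
- small_hole (a point): Centre of the small through hole (12.5 mm, chamfered) at the plate's underside, at cover y = -60 mm; goes on the small pin
- control: Hold-to-run control, fixed: grey box 84 (x) x 116 (y) x 43 mm high, a brass fitting sticking out 14 mm at +x. Origin: centre of its underside; z up. In its middle stands the spring plunger with a round black head, 40 mm across, 12 mm thick, flat on top. Two steel posts, 8 mm thick, stand at y = +42 and -42 mm, their tops 75 mm above the worktop
- head_top (a point): Centre of the plunger head's flat top: 85 mm above the worktop when free, 75 mm at half press (level with the posts), 65 mm when bottomed
- plunger (a joint): How far the plunger is pressed down, m: 0 free, 0.010 half, 0.020 bottomed. It springs back when let go; pressing takes about 4 N at the start, 8 N at half, 12 N at the bottom
- vial_0: small white screw vial, 25 mm across, 28 mm tall, standing in front of the row; origin under its centre. A bystander
- vial_2: another such white vial in front of the row, same size. A bystander
- tube50_c: upright capped tube, 35 mm across, 115 mm tall, standing behind the work; origin under its centre. A bystander
- timer: white digital timer lying on its back, 64 x 64 x 19 mm, behind the work; origin under its centre. A bystander
- petri_b: single petri dish, 61 mm across, 16 mm tall, behind the work; origin under its centre. A bystander

How it is judged:
On the way, in this order (a step that is already met when the one before it is completed fails the run):
1. the cover is lifted off the worktop (height (world z) of cover above 0.045 m), for 0.1 s.
2. the cover lies flush on the base over both pins, big hole on big pin, and is let go (horizontal distance between cover and seat below 0.005 m and z of cover in the frame of seat between -0.003 and 0.003 m and angle between cover's own z axis and vertical below 0.03 rad and angle between the y axis of cover and the y axis of base, either way round below 0.06 rad and horizontal distance between big_hole and big_pin below 0.006 m and contact force between the fingers and cover below 0.3 N and linear speed of cover below 0.02 m/s), for 0.3 s.
3. the plunger is held at half press (value of joint plunger between 0.007 and 0.013 m and contact force between the fingers and control above 3 N), for 0.5 s.
At the end, for the whole second after the job is handed in: Cover flush on the base (within 5 mm sideways, 3 mm in height, tilt under 0.03 rad, turn under 0.06 rad) and not touched by the fingers; plunger held still, pressed 7 to 13 mm by the fingertips with over 3 N; bystanders within 30 mm of where they stood (all of step 2 and all of step 3 and velocity of joint plunger between -0.005 and 0.005 m/s and distance of each of vial_0, vial_2, tube50_c, timer, petri_b from where it was at the start of the episode below 0.03 m); the arm keeps its last pose, push and grip.
It fails at once if the plunger is pushed past 17 mm (bottomed) (value of joint plunger above 0.017 m).
It fails at once if the cover is dropped onto the base (faster than 0.7 m/s close above it) (linear speed of cover above 0.7 m/s and horizontal distance between cover and seat below 0.03 m and z of cover in the frame of seat below 0.05 m).
It fails at once if a bystander is pushed more than 30 mm (distance of any of vial_0, vial_2, tube50_c, timer, petri_b from where it was at the start of the episode above 0.03 m).
It also fails if it takes over 48 s, if anything falls off the work surface, if the arm or the gripper's body presses on something with over 40 N, if the wrist force passes 120 N, or if a joint passes its speed limit or range.

ROBOT

A 6-joint arm with a two-finger parallel gripper is mounted at the origin on a cart in front of the work surface, level with it; the furniture and walls round the work are solid. World frame = base frame: x ahead of the robot, y to its left, z up, the work surface at z = 0. Lengths are in m, angles in rad, forces in N, time in s.
With the tool pointing down it reaches from about 0.25 to 0.725 m from the base axis. Payload 4 kg.
Tool frame: the origin (TCP) lies on the centre line of the jaws, within the pads' length; the fingertips stand 19 mm ahead of it and the grasp point (between the pads) is the TCP (arm.tip_reach is the distance from the TCP to the fingertips, in m); z points along the fingers, y is the line along which they close (so a half turn about z gives the same grasp; the last joint's range is limited). The gripper opens to 85 mm and grips with 20 to 120 N. Pads are 22 mm wide; open, the fingers measure 114 mm over their backs; the gripper's body (76 mm by 85 mm) begins 54 mm behind the grasp point. The pads swing forward as they close: fully open they stand 13 mm farther back than shut.
Start: joints at [-1.135, 0.241, 0.005, 1.335, 0, 1.571], TCP at [0.211, -0.453, 0.25] pointing down, gripper open.
Joint ranges: [-2.72, 2.72], [-1.05, 1.87], [-1.09, 1.28], [-1.99, 2.15], [-1.42, 1.44], [-3.14, 3.14]. Speed limits (rad/s): [2.79, 2.79, 3.14, 3.14, 3.14, 3.14].

INTERFACE

Orientations are given as [roll, pitch, yaw] about the fixed x, y, z axes, in that order (R = Rz(yaw) Ry(pitch) Rx(roll)).
In Python, from bench import arm gives the robot as it stands. The module is installed in compiled form; this text tells all that it offers.
- The arm moves only by the tool send_rows, never from a script. Its argument "motion" is a list of rows, each an object with "fingers": the finger opening in mm, from 0 to 85.4; "xyz": the shift along the tool's x, y, z in mm, a list of three; "angular": the turn, a rotation vector about the tool's x, y, z in degrees, a list of three. A call has 1 to 8 rows; each row is the pose to reach, as a shift and turn from the pose commanded when the call began, along the tool's axes at that moment; what a row does not reach only later rows make up. A row lasts 1/12 s, in which the tool goes at most 41.7 mm and 7.16 degrees, less where a joint would pass 70% of its speed; a pose out of reach is approached as far as the arm can. A call with a gripper value outside its range is refused whole. The fingers move at their own pace and stop on an object; "grip_force" is the grip in N (left out, the last holds). Time passes only in rows, so rows that repeat a pose let the fingers close. It gives the time, the measured TCP pose, the force, the opening and the grip force at its end, in the units of the state.
- arm.observe(): the state, without advancing time (a new reading comes with each control period).
- arm.get_image(name): name is "scene" or "side" or "wrist"; returns a dict with "img" (420x560x3 uint8, red, green, blue), "fov_y" (degrees; the focal length in pixels is half the picture's height over the tangent of half this angle, whatever the lens; pixels are square), "cx", "cy" (the principal point, pixels), "D" ([k1, k2, p1, p2, k3] as OpenCV has them; the pictures are not rectified), "extrinsics" (4x4, takes a point from world to camera coordinates). Camera axes: x right, y down, z forward; pixel columns grow to the right and rows downward; lengths in m; the calibration is good to about 2 mm. A picture is of the moment at which its call begins. There is no depth.
- arm.close_job(): hands the job in; it is judged then, once.
Trained networks look in the newest picture that a camera, given by its name, has taken for a name from the list of things; names that differ only in an ending like _2 or _b are one class to them, and where a whole thing is asked for, a point or a joint stands for the part that bears it (a point fixed in the world has none). Each returns a list of dicts, best first, with "confidence" (0 to 1); they miss things now and then, are a little off and sometimes report something else, mostly with a low value. They report only what shows in the picture. A call takes as long as a camera call.
- arm.boxes_of(camera, label): "position" ([x, y, z] in m, in world coordinates, good to about 4 mm: the middle of the surface that is visible of it).
- arm.spot_point(camera, label): "position" ([x, y, z] in m, in world coordinates, good to about 4 mm: a listed point, or the origin of a listed thing).
The state is a dict: "time": time; "joint_positions": joint angles; "joint_vel": joint speeds; "tau": joint torques, N m; "tool_pos": TCP position; "tcp_rot": TCP orientation; "contact_force": force on the tool from outside, world axes, zero at the start; "ft_torque": the same for the moment, N m; "finger_gap": finger opening in m; "grasp_force": force on a finger pad.
Only numpy, scipy, OpenCV 4.12 (cv2) and the standard library are available. Lean on these libraries where they do the work, as an engineer would, in place of code of your own. Each camera call takes 0.05 s, during which the arm holds its last target. There are 200 camera calls.

## Working session

There is one attempt and no reset: what is moved stays moved. The work goes in short steps, Python scripts to look and compute and a tool call to move; the robot and the scene stay as the last step left them, time stands still between calls to the robot, and variables do not carry over. Pictures are saved under pics/ and viewed, at most 10 in all, crops included, and the job is handed in when it is done.

Besides the shell and the picture viewer there is one more tool, called as a command line: name --argument value ..., lists and objects as JSON in quotes. send_rows: Moves the arm, as the interface text tells. Its arguments: {"type":"object","properties":{"motion":{"type":"array","items":{"type":"object","properties":{"fingers":{"type":"number"},"xyz":{"type":"array","items":{"type":"number"}},"angular":{"type":"array","items":{"type":"number"}}}}},"grip_force":{"type":"number"}},"required":["motion"]}

```bash
mkdir -p pics
cat > h.py <<'E'
from bench import arm
import numpy as np, cv2
from scipy.spatial.transform import Rotation as Ro
def shot(cam,name):
    d=arm.get_image(cam); cv2.imwrite('pics/'+name,d['img'][:,:,::-1]); return d
def K(d):
    f=210/np.tan(np.radians(d['fov_y']/2)); return np.array([[f,0,d['cx']],[0,f,d['cy']],[0,0,1.]])
def proj(d,p):
    E=np.array(d['extrinsics']); return cv2.projectPoints(np.array(p,float).reshape(-1,1,3),cv2.Rodrigues(E[:3,:3])[0],E[:3,3],K(d),np.array(d['D'],float))[0].reshape(-1,2)
def onplane(d,uv,z):
    E=np.array(d['extrinsics']); n=cv2.undistortPoints(np.array(uv,float).reshape(-1,1,2),K(d),np.array(d['D'],float)).reshape(-1,2)
    r=np.c_[n,np.ones(len(n))]@E[:3,:3]; c=-E[:3,:3].T@E[:3,3]
    return c+r*((z-c[2])/r[:,2])[:,None]
def rot():
    s=arm.observe(); return np.array(s['tool_pos']),Ro.from_euler('xyz',s['tcp_rot'])
def plan(target,yaw):
    "shift mm & rotvec deg in tool axes to reach tool pointing down with tool y at heading yaw"
    p,R=rot(); best=None
    for k in (0,np.pi):
        y=np.array([np.cos(yaw+k),np.sin(yaw+k),0]);z=np.array([0,0,-1.]);T=Ro.from_matrix(np.c_[np.cross(y,z),y,z])
        v=(R.inv()*T).as_rotvec(degrees=True)
        print('shift',R.inv().apply(np.array(target)-p).round(4)*1000,'turn',v.round(2))
E
python3 - <<'E'
from h import *
s=arm.observe();print(s['tool_pos'],s['tcp_rot'],s['time'],arm.tip_reach)
for c in('scene','side'):
    shot(c,c+'0.png')
    for l in('seat','big_pin','small_pin','cover_grip','cover','big_hole','small_hole','head_top','control','base','vial_0','tube50_c','timer','petri_b'):
        print(c,l,[(np.round(q['position'],4).tolist(),round(q['confidence'],2)) for q in arm.spot_point(c,l)[:3]])
E
```

```text
[ 0.21079982 -0.45272137  0.24941269] [-3.13946084e+00  6.97536859e-06  4.35746533e-01] 0.0 0.019
scene seat [([0.4603, 0.29, 0.0306], 0.83), ([0.4776, 0.0164, 0.0003], 0.53)]
scene big_pin [([0.4647, 0.3484, 0.0637], 0.84)]
scene small_pin [([0.4543, 0.2277, 0.0588], 0.88)]
scene cover_grip [([0.4725, -0.2819, 0.0403], 0.64), ([0.636, 0.0882, 0.0018], 0.35)]
scene cover [([0.4705, -0.2808, -0.0005], 0.62)]
scene big_hole [([0.4579, -0.2216, 0.0006], 0.56)]
scene small_hole [([0.476, -0.3395, 0.0021], 0.77)]
scene head_top [([0.4802, 0.0195, 0.083], 0.76)]
scene control [([0.4795, 0.0156, 0.0017], 0.56)]
scene base [([0.4574, 0.2899, 0.002], 0.56)]
scene vial_0 [([0.4022, 0.1449, 0.0048], 0.48), ([0.4041, -0.1392, -0.0037], 0.43)]
scene tube50_c [([0.6363, 0.0871, 0.0024], 0.94), ([0.4591, 0.2904, 0.0009], 0.67)]
scene timer [([0.6594, -0.1804, 0.0025], 0.93)]
scene petri_b [([0.6336, -0.0258, 0.0013], 0.83)]
side seat [([0.4561, 0.29, 0.0301], 0.93), ([0.4533, 0.2319, 0.0591], 0.19)]
side big_pin [([0.4682, 0.3514, 0.0567], 0.61)]
side small_pin [([0.4532, 0.2324, 0.0599], 0.89)]
side cover_grip [([0.4657, -0.2774, 0.0366], 0.9)]
side cover [([0.4676, -0.2773, -0.0013], 0.88)]
side big_hole [([0.466, -0.2225, 0.0018], 0.98)]
side small_hole [([0.481, -0.3375, 0.0009], 0.57)]
side head_top [([0.4809, 0.0151, 0.0898], 0.71), ([0.469, -0.2779, 0.0368], 0.64)]
side control [([0.4769, 0.0187, 0.0004], 0.63), ([0.6343, -0.0254, 0.0023], 0.59)]
side base [([0.4584, 0.2899, -0.0018], 0.81), ([0.4652, 0.3484, 0.0583], 0.34)]
side vial_0 [([0.4007, -0.1362, -0.0015], 0.67), ([0.4116, 0.147, -0.0023], 0.47), ([0.4528, 0.2323, 0.0599], 0.37)]
side tube50_c [([0.6348, 0.087, 0.0034], 0.78)]
side timer [([0.6616, -0.1794, 0.0015], 0.84)]
side petri_b [([0.6314, -0.0262, 0.0003], 0.81)]
```

```bash
python3 -c "
import cv2,numpy as np
a=[cv2.imread(f'pics/{c}0.png') for c in('scene','side')];cv2.imwrite('pics/both.png',cv2.resize(np.hstack(a),(800,300)))"
```

```text
(no output)
```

View pics/scene0.png

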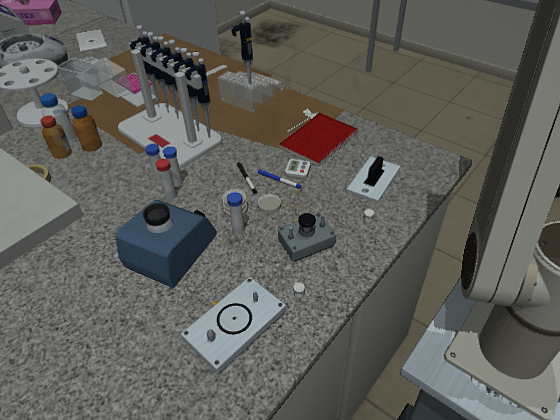

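The scene image shows the cover near (372,178), the control near (307,235) and the base near (235,320), all as reported. Next I move above the cover.

Run:
```python
from h import *
plan([0.469,-0.279,0.2],0.14)
```

```text
shift [307.4 -49.1  50.3] turn [  0.    -0.   -73.05]
shift [307.4 -49.1  50.3] turn [ -0.    -0.   106.95]
```

send_rows --motion '[{"fingers": 85,"xyz": [40,-6,6],"angular": [0,0,-7]},{"fingers": 85,"xyz": [80,-12,12],"angular": [0,0,-14]},{"fingers": 85,"xyz": [120,-18,18],"angular": [0,0,-21]},{"fingers": 85,"xyz": [160,-25,25],"angular": [0,0,-28]},{"fingers": 85,"xyz": [200,-32,32],"angular": [0,0,-35]},{"fingers": 85,"xyz": [240,-38,38],"angular": [0,0,-42]},{"fingers": 85,"xyz": [280,-44,44],"angular": [0,0,-49]},{"fingers": 85,"xyz": [307,-49,50],"angular": [0,0,-56]}]'

```text
time: 2.17
tool_pos: [0.4715, -0.2771, 0.2]
tcp_rot: [3.14, -0.0, 1.422]
contact_force: [-0.4, -0.3, 0.9]
finger_gap: 0.085
grasp_force: 0.0
```

send_rows --motion '[{"fingers": 85,"xyz": [0,0,0],"angular": [0,0,-7]},{"fingers": 85,"xyz": [0,0,0],"angular": [0,0,-14]},{"fingers": 85,"xyz": [0,0,0],"angular": [0,0,-17]},{"fingers": 85,"xyz": [0,0,0],"angular": [0,0,-17]},{"fingers": 85,"xyz": [0,0,0],"angular": [0,0,-17]}]'

```text
time: 2.58
tool_pos: [0.4687, -0.2792, 0.2002]
tcp_rot: [-3.141, -0.0, 1.708]
contact_force: [0.2, 0.4, 0.2]
finger_gap: 0.0849
grasp_force: 0.0
```

Run:
```python
from h import *
s=arm.observe();print(s['tool_pos'],s['tcp_rot'],s['time'],s['joint_positions'])
shot('wrist','w1.png')
for l in('cover_grip','cover','big_hole','small_hole'):
        print(l,[(np.round(q['position'],4).tolist(),round(q['confidence'],2)) for q in arm.spot_point('wrist',l)[:3]])
```

```text
[ 0.46873824 -0.27917862  0.20023832] [-3.14147475e+00 -7.80730816e-05  1.70845197e+00] 2.5833 [-5.37168346e-01  3.56181144e-01  3.25100673e-02  1.24726609e+00
 -1.27019531e-05  8.95972333e-01]
cover_grip [([0.4718, -0.2761, 0.0359], 0.95)]
cover [([0.4687, -0.2788, 0.0034], 0.75)]
big_hole [([0.4672, -0.2166, 0.0012], 0.57)]
small_hole [([0.4772, -0.3353, -0.002], 0.64)]
```

View pics/w1.png

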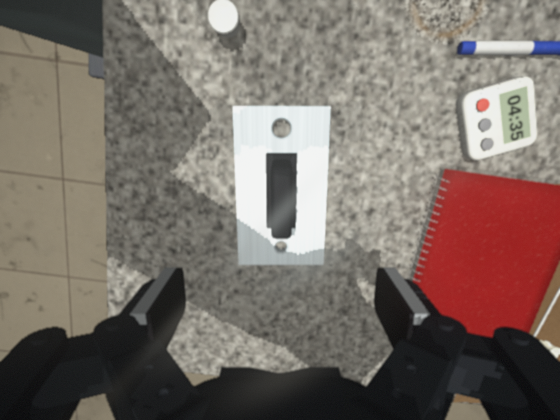

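The plate corners show at about (233,107), (330,106), (325,264) and (239,265), with the holes at (282,128) and (281,247). The plate looks nearly aligned with the tool.

Run:
```python
from h import *
d=arm.get_image('wrist')
c=onplane(d,[(233,107),(330,106),(325,264),(239,265)],0.01);h=onplane(d,[(282,128),(281,247)],0.01)
print(c.round(4),h.round(4),c.mean(0),h.mean(0))
for a,b in((c[3],c[0]),(c[2],c[1]),(h[1],h[0])):
    v=b-a;print('yaw',np.arctan2(-v[0],v[1]),np.hypot(*v[:2]))
g=onplane(d,[(267,154),(297,153),(294,237),(271,237)],0.061);print(g.mean(0))
```

```text
[[ 0.4157 -0.2077  0.01  ]
 [ 0.5042 -0.1945  0.01  ]
 [ 0.5281 -0.3528  0.01  ]
 [ 0.4375 -0.3666  0.01  ]] [[ 0.4631 -0.2201  0.01  ]
 [ 0.479  -0.3399  0.01  ]] [ 0.47137766 -0.28042416  0.01      ] [ 0.47104554 -0.28001728  0.01      ]
yaw 0.13643620358675854 0.16037816374223224
yaw 0.1495391014790093 0.16009318685294643
yaw 0.13146272023943237 0.12083325061616593
[ 0.47047086 -0.27327565  0.061     ]
```

send_rows --motion '[{"fingers": 85,"xyz": [-1,2,40]},{"fingers": 85,"xyz": [-1,2,80]},{"fingers": 85,"xyz": [-1,2,115]},{"fingers": 85,"xyz": [-1,2,145]},{"fingers": 85,"xyz": [-1,2,162]},{"fingers": 60,"xyz": [-1,2,162]},{"fingers": 0,"xyz": [-1,2,162]},{"fingers": 0,"xyz": [-1,2,162]}]' --grip_force 60

```text
schema error: expected keys fingers, xyz, angular
```

send_rows --motion '[{"fingers": 0,"xyz": [0,0,0]},{"fingers": 0,"xyz": [0,0,0]},{"fingers": 0,"xyz": [0,0,0]},{"fingers": 0,"xyz": [0,0,0]},{"fingers": 0,"xyz": [0,0,0]},{"fingers": 0,"xyz": [0,0,0]}]'

```text
schema error: expected keys fingers, xyz, angular
```

send_rows --motion '[{"fingers": 85,"xyz": [-1,2,40],"angular": [0,0,0]},{"fingers": 85,"xyz": [-1,2,80],"angular": [0,0,0]},{"fingers": 85,"xyz": [-1,2,115],"angular": [0,0,0]},{"fingers": 85,"xyz": [-1,2,145],"angular": [0,0,0]},{"fingers": 85,"xyz": [-1,2,162],"angular": [0,0,0]},{"fingers": 60,"xyz": [-1,2,162],"angular": [0,0,0]},{"fingers": 0,"xyz": [-1,2,162],"angular": [0,0,0]},{"fingers": 0,"xyz": [-1,2,162],"angular": [0,0,0]}]' --grip_force 60

```text
time: 3.55
tool_pos: [0.4719, -0.2807, 0.0397]
tcp_rot: [3.14, 0.001, 1.71]
contact_force: [0.4, 0.5, 0.3]
finger_gap: 0.0509
grasp_force: 0.0
```

send_rows --motion '[{"fingers": 0,"xyz": [0,0,0],"angular": [0,0,0]},{"fingers": 0,"xyz": [0,0,0],"angular": [0,0,0]},{"fingers": 0,"xyz": [0,0,0],"angular": [0,0,0]},{"fingers": 0,"xyz": [0,0,0],"angular": [0,0,0]},{"fingers": 0,"xyz": [0,0,0],"angular": [0,0,0]},{"fingers": 0,"xyz": [0,0,0],"angular": [0,0,0]}]'

```text
time: 4.05
tool_pos: [0.4713, -0.2808, 0.0402]
tcp_rot: [3.14, 0.002, 1.71]
contact_force: [-1.6, 0.1, 4.7]
finger_gap: 0.0176
grasp_force: 61.2
```

send_rows --motion '[{"fingers": 0,"xyz": [0,0,-15],"angular": [0,0,0]},{"fingers": 0,"xyz": [0,0,-40],"angular": [0,0,0]},{"fingers": 0,"xyz": [0,0,-70],"angular": [0,0,0]},{"fingers": 0,"xyz": [0,0,-100],"angular": [0,0,0]},{"fingers": 0,"xyz": [0,0,-125],"angular": [0,0,0]},{"fingers": 0,"xyz": [0,0,-140],"angular": [0,0,0]},{"fingers": 0,"xyz": [0,0,-140],"angular": [0,0,0]},{"fingers": 0,"xyz": [0,0,-140],"angular": [0,0,0]}]'

```text
time: 4.72
tool_pos: [0.4708, -0.2799, 0.1784]
tcp_rot: [3.141, 0.0, 1.71]
contact_force: [-0.1, -0.1, -6.3]
finger_gap: 0.017
grasp_force: 60.0
```

Run:
```python
from h import *
s=arm.observe();print(s['tool_pos'],s['tcp_rot'],s['finger_gap'],s['grasp_force'],s['contact_force'])
plan([0.459,0.290,0.18],-0.10)
```

```text
[ 0.47077659 -0.27991736  0.17841202] [3.14091450e+00 4.51524751e-04 1.70992063e+00] 0.017028938349255035 59.958974719047546 [-0.12645942 -0.06810759 -6.30058653]
shift [566.   67.4  -1.8] turn [ 0.04  0.02 13.7 ]
shift [566.   67.4  -1.8] turn [-3.000e-02  6.000e-02 -1.663e+02]
```

send_rows --motion '[{"fingers": 0,"xyz": [12,1,0],"angular": [0,0,0]},{"fingers": 0,"xyz": [36,4,0],"angular": [0,0,1]},{"fingers": 0,"xyz": [68,8,0],"angular": [0,0,2]},{"fingers": 0,"xyz": [102,12,0],"angular": [0,0,3]},{"fingers": 0,"xyz": [136,16,0],"angular": [0,0,4]},{"fingers": 0,"xyz": [170,20,0],"angular": [0,0,5]},{"fingers": 0,"xyz": [204,24,0],"angular": [0,0,6]},{"fingers": 0,"xyz": [238,28,0],"angular": [0,0,7]}]'

```text
time: 5.38
tool_pos: [0.4631, -0.0382, 0.176]
tcp_rot: [-3.137, -0.001, 1.587]
contact_force: [1.4, 0.1, -6.3]
finger_gap: 0.0174
grasp_force: 59.7
```

send_rows --motion '[{"fingers": 0,"xyz": [34,0,0],"angular": [0,0,1]},{"fingers": 0,"xyz": [68,0,0],"angular": [0,0,2]},{"fingers": 0,"xyz": [102,0,0],"angular": [0,0,3]},{"fingers": 0,"xyz": [136,0,0],"angular": [0,0,4]},{"fingers": 0,"xyz": [170,0,0],"angular": [0,0,5]},{"fingers": 0,"xyz": [204,0,0],"angular": [0,0,6]},{"fingers": 0,"xyz": [235,0,0],"angular": [0,0,6.7]},{"fingers": 0,"xyz": [255,0,0],"angular": [0,0,6.7]}]'

```text
time: 6.05
tool_pos: [0.4588, 0.2174, 0.1759]
tcp_rot: [-3.137, 0.001, 1.473]
contact_force: [0.4, -0.2, -5.7]
finger_gap: 0.0174
grasp_force: 59.7
```

Run:
```python
from h import *
s=arm.observe();print(s['tool_pos'],s['tcp_rot'],s['finger_gap'],s['grasp_force'],s['contact_force'],s['joint_positions'])
plan([0.459,0.290,0.14],-0.10)
```

```text
[0.45884741 0.21739396 0.17585737] [-3.13714009e+00  6.55768250e-04  1.47331682e+00] 0.01740329472649652 59.7274249792099 [ 0.4346994  -0.21560119 -5.70756174] [ 4.41489504e-01  3.03854546e-01 -1.08824663e-01  1.16227506e+00
  1.72248017e-03  2.10976322e+00]
shift [72.3 -6.8 35.8] turn [-0.26  0.04  0.14]
shift [72.3 -6.8 35.8] turn [-6.0000e-02 -4.0000e-01 -1.7986e+02]
```

send_rows --motion '[{"fingers": 0,"xyz": [20,-2,5],"angular": [0,0,0]},{"fingers": 0,"xyz": [45,-4,15],"angular": [0,0,0]},{"fingers": 0,"xyz": [65,-6,28],"angular": [-0.2,0,0.1]},{"fingers": 0,"xyz": [72,-7,36],"angular": [-0.2,0,0.1]},{"fingers": 0,"xyz": [72,-7,36],"angular": [-0.2,0,0.1]},{"fingers": 0,"xyz": [72,-7,36],"angular": [-0.2,0,0.1]}]'

```text
time: 6.55
tool_pos: [0.4594, 0.2859, 0.14]
tcp_rot: [-3.141, 0.004, 1.47]
contact_force: [0.3, -0.7, -5.9]
finger_gap: 0.017
grasp_force: 59.5
```

Run:
```python
from h import *
s=arm.observe();print(s['tool_pos'],s['tcp_rot'])
for c in('scene','side','wrist'):
    d=shot(c,c+'2.png'); print(proj(d,[[.459,.29,.058],[.459,.29,.1]]).round())
    for l in('seat','big_pin','small_pin','big_hole','small_hole','cover'):
        print(c,l,[(np.round(q['position'],4).tolist(),round(q['confidence'],2)) for q in arm.spot_point(c,l)[:2]])
a=cv2.imread('pics/scene2.png')[230:370,150:320];b=cv2.imread('pics/side2.png');d=arm.get_image('side');u,v=proj(d,[[.459,.29,.07]])[0].astype(int)
u0,v0=max(u-85,0),max(v-70,0);print(u0,v0);b=b[v0:v0+140,u0:u0+170]
print(a.shape,b.shape)
cv2.imwrite('pics/ab.png',np.vstack([cv2.resize(x,(510,290),interpolation=cv2.INTER_CUBIC) for x in(a,b)]))
```

```text
[0.45941766 0.28589214 0.14002959] [-3.14074723  0.00415004  1.47001535]
[[233. 311.]
 [231. 299.]]
scene seat [([0.4611, 0.2919, 0.0312], 0.97), ([0.4029, 0.1467, 0.0024], 0.5)]
scene big_pin [([0.4664, 0.3517, 0.0606], 0.84)]
scene small_pin [([0.4522, 0.2271, 0.0579], 0.93)]
scene big_hole [([0.4639, 0.345, 0.0989], 0.87), ([0.4781, 0.0176, 0.087], 0.69)]
scene small_hole [([0.4517, 0.2281, 0.0994], 0.68)]
scene cover [([0.4601, 0.2884, 0.097], 0.79)]
[[235. 179.]
 [235. 168.]]
side seat []
side big_pin [([0.4657, 0.3491, 0.0605], 0.6), ([0.6324, -0.0269, -0.001], 0.33)]
side small_pin [([0.454, 0.2308, 0.0589], 0.64)]
side big_hole [([0.4734, 0.3488, 0.1067], 0.94)]
side small_hole [([0.4582, 0.2281, 0.1066], 0.91)]
side cover [([0.4607, 0.293, 0.1029], 0.65)]
[[274. 221.]
 [273. 246.]]
wrist seat []
wrist big_pin [([0.4661, 0.3478, 0.0612], 0.62)]
wrist small_pin []
wrist big_hole [([0.4715, 0.3531, 0.102], 0.61)]
wrist small_hole []
wrist cover [([0.459, 0.2894, 0.1039], 0.64)]
150 105
(140, 170, 3) (140, 170, 3)
```

View pics/ab.png

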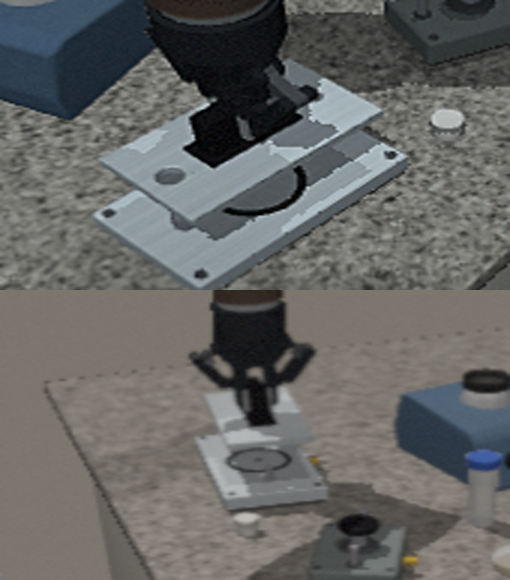

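View pics/wrist2.png

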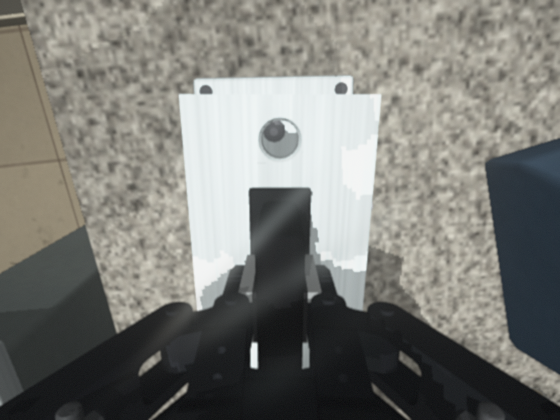

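The wrist view shows the base's far corners at (195,79) and (352,76), the plate's far edge from (180,95) to (380,95), the big hole at about (279,138) and the pin tip inside it at about (273,131). The scene crop agrees. I'll measure hole and pin in this one image so the calibration error cancels.

Run:
```python
from h import *
d=arm.get_image('wrist')
a=cv2.cvtColor(d['img'],cv2.COLOR_RGB2BGR)
cv2.imwrite('pics/z.png',np.vstack([cv2.resize(a[60:110,170:390],(800,182),interpolation=cv2.INTER_CUBIC),cv2.resize(a[110:160,230:330],(800,400),interpolation=cv2.INTER_CUBIC)]))
b=onplane(d,[(195,79),(352,76)],.03);c=onplane(d,[(180,95),(380,95)],.11)
h=onplane(d,[(279,138)],.11)[0];p=onplane(d,[(273,131)],.058)[0]
for n,e,w in(('base',b,.095),('cover',c,.08)):
    v=e[1]-e[0];m=e.mean(0);yaw=np.arctan2(v[1],v[0]);print(n,e.round(4).tolist(),np.hypot(*v[:2]),'yaw',yaw,'centre',m[:2]-w*np.array([-np.sin(yaw),np.cos(yaw)]),'y60',m[:2]-(w-.06)*np.array([-np.sin(yaw),np.cos(yaw)]))
print(h,p)
```

```text
base [[0.4151, 0.3875, 0.03], [0.5211, 0.3786, 0.03]] 0.10636641913298564 yaw -0.08382468620424782 centre [0.46010421 0.28839652] y60 [0.4651278  0.34818585]
cover [[0.4253, 0.3723, 0.11], [0.5159, 0.363, 0.11]] 0.09107622498559387 yaw -0.10169075138631692 centre [0.46250271 0.28804266] y60 [0.46859365 0.34773269]
[0.46817199 0.34860398 0.11      ] [0.46457168 0.34945075 0.058     ]
```

View pics/z.png

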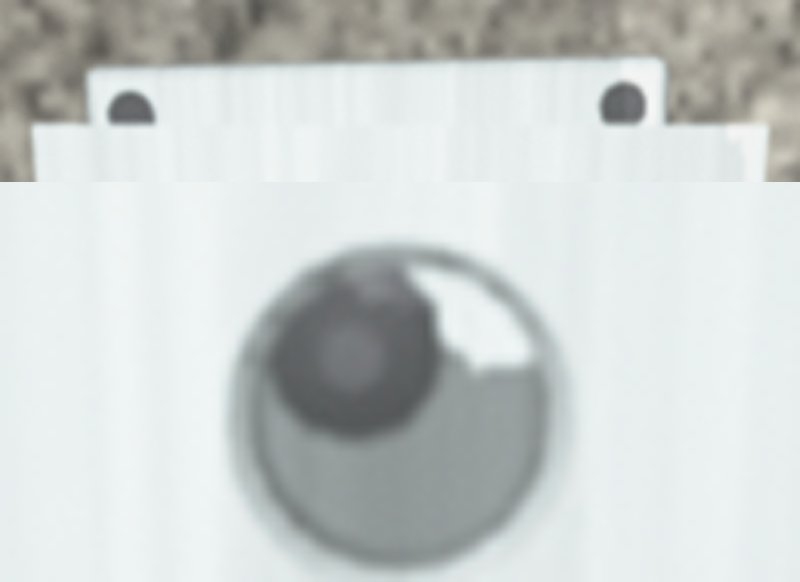

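Run:
```python
from h import *
d=arm.get_image('wrist')
p0,R=rot();print(p0,R.as_euler('xyz'))
b=onplane(d,[(194.2,79.3),(352.9,76)],.03);c=onplane(d,[(178.8,94.4),(381.2,94.1)],.11)
h=onplane(d,[(280,138.5)],.11)[0];p=onplane(d,[(274,131.9)],.058)[0]
for n,e,w in(('base',b,.095),('cover',c,.08)):
    v=e[1]-e[0];m=e.mean(0);yaw=np.arctan2(v[1],v[0]);print(n,np.hypot(*v[:2]),'yaw',yaw,'y60',m[:2]-(w-.06)*np.array([-np.sin(yaw),np.cos(yaw)]))
print(h,p,'tool shift',R.inv().apply(p-h))
print(proj(d,[[.4535,.23,.11]]))
```

```text
[0.46141164 0.28692616 0.14227275] [3.13816899e+00 5.53458677e-05 1.46909507e+00]
base 0.1075388994252002 yaw -0.08226751370675067 y60 [0.46520647 0.34808104]
cover 0.09211616512342363 yaw -0.10029876512124833 y60 [0.46865563 0.34804673]
[0.46862427 0.34832056 0.11      ] [0.46514115 0.34883805 0.058     ] tool shift [ 0.00016407 -0.00369567  0.05198764]
[[274.70380913 349.02756091]]
```

send_rows --motion '[{"fingers": 0,"xyz": [0,-2.5,10],"angular": [0,0,-1]},{"fingers": 0,"xyz": [0,-2.5,25],"angular": [0,0,-1]},{"fingers": 0,"xyz": [0,-2.5,35],"angular": [0,0,-1]},{"fingers": 0,"xyz": [0,-2.5,38],"angular": [0,0,-1]},{"fingers": 0,"xyz": [0,-2.5,38],"angular": [0,0,-1]},{"fingers": 0,"xyz": [0,-2.5,38],"angular": [0,0,-1]},{"fingers": 0,"xyz": [0,-2.5,38],"angular": [0,0,-1]},{"fingers": 0,"xyz": [0,-2.5,38],"angular": [0,0,-1]}]'

```text
time: 8.42
tool_pos: [0.4597, 0.2876, 0.1051]
tcp_rot: [3.137, -0.001, 1.486]
contact_force: [-0.1, 0.3, -5.6]
finger_gap: 0.017
grasp_force: 59.5
```

Run:
```python
from h import *
s=arm.observe();print(s['tool_pos'],s['tcp_rot'],s['contact_force'])
d=shot('wrist','w3.png');a=cv2.imread('pics/w3.png')
print(proj(d,[[.465,.348,.07],[.455,.228,.07]]))
cv2.imwrite('pics/z3.png',np.vstack([cv2.resize(a[60:110,170:390],(800,182),interpolation=cv2.INTER_CUBIC),cv2.resize(a[110:160,230:330],(800,400),interpolation=cv2.INTER_CUBIC)]))
```

```text
[0.45971763 0.28755999 0.10513866] [ 3.13675434e+00 -1.00259636e-03  1.48645152e+00] [-0.06364132  0.28063952 -5.60009179]
[[278.25889712 140.42443029]
 [278.77084834 348.95305476]]
```

View pics/z3.png

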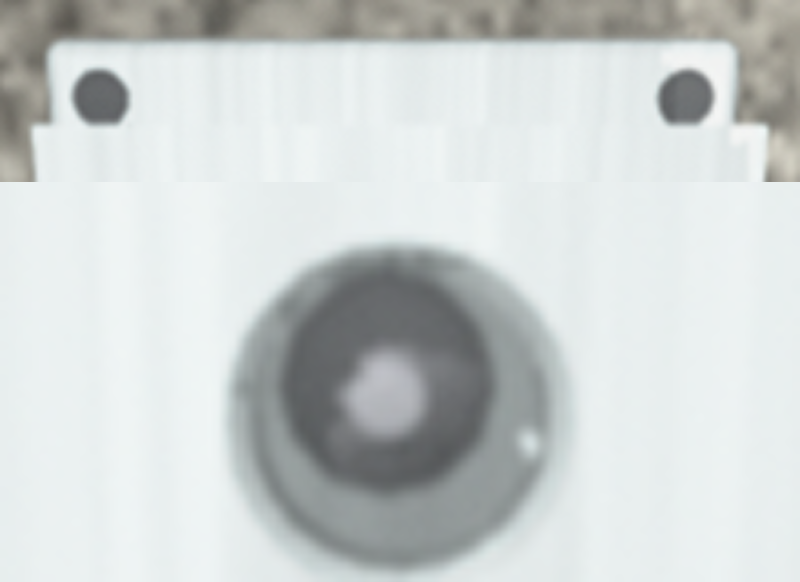

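The base edge is now parallel to the plate edge. The pin tip is at about (278.2,137.3) and the hole centre at (280,138.5).

Run:
```python
from h import *
d=arm.get_image('wrist')
p0,R=rot();print(p0)
for zt in(.073,.076):
    h=onplane(d,[(280,138.5)],zt)[0];p=onplane(d,[(278.2,137.3)],.058)[0];print(R.inv().apply(p-h).round(4))
    b=onplane(d,[(183.2,71.6),(373,71.3)],.03);c=onplane(d,[(178.8,94.4),(381.2,94.1)],zt)
    print(R.inv().apply(b.mean(0)-c.mean(0)).round(4),[np.hypot(*np.diff(q,axis=0)[0,:2]).round(4) for q in(b,c)],h,p)
```

```text
[0.4595115  0.28740988 0.10497173]
[-0.0005 -0.0009  0.015 ]
[ 0.0144 -0.001   0.043 ] [np.float64(0.1079), np.float64(0.0921)] [0.46582023 0.34900609 0.073     ] [0.464939   0.34858115 0.058     ]
[-0.0007 -0.0009  0.018 ]
[ 0.0146 -0.001   0.046 ] [np.float64(0.1079), np.float64(0.0903)] [0.46582136 0.34922779 0.076     ] [0.464939   0.34858115 0.058     ]
```

send_rows --motion '[{"fingers": 0,"xyz": [-0.6,-0.9,2],"angular": [0,0,0]},{"fingers": 0,"xyz": [-0.6,-0.9,6],"angular": [0,0,0]},{"fingers": 0,"xyz": [-0.6,-0.9,10],"angular": [0,0,0]},{"fingers": 0,"xyz": [-0.6,-0.9,14],"angular": [0,0,0]},{"fingers": 0,"xyz": [-0.6,-0.9,17],"angular": [0,0,0]},{"fingers": 0,"xyz": [-0.6,-0.9,20],"angular": [0,0,0]},{"fingers": 0,"xyz": [-0.6,-0.9,20],"angular": [0,0,0]}]'

```text
time: 9.1
tool_pos: [0.4583, 0.2868, 0.0836]
tcp_rot: [3.138, -0.0, 1.487]
contact_force: [0.5, 1.3, -6.8]
finger_gap: 0.0176
grasp_force: 59.8
```

send_rows --motion '[{"fingers": 0,"xyz": [0,0,2],"angular": [0,0,0]},{"fingers": 0,"xyz": [0,0,5],"angular": [0,0,0]},{"fingers": 0,"xyz": [0,0,8],"angular": [0,0,0]},{"fingers": 0,"xyz": [0,0,10],"angular": [0,0,0]},{"fingers": 0,"xyz": [0,0,10],"angular": [0,0,0]}]'

```text
time: 9.52
tool_pos: [0.4582, 0.2867, 0.0739]
tcp_rot: [3.138, -0.0, 1.487]
contact_force: [0.6, 1.2, -7.0]
finger_gap: 0.0175
grasp_force: 59.8
```

No jamming so far. I'll go down the last few mm.

send_rows --motion '[{"fingers": 0,"xyz": [0,0,1.5],"angular": [0,0,0]},{"fingers": 0,"xyz": [0,0,3],"angular": [0,0,0]},{"fingers": 0,"xyz": [0,0,4],"angular": [0,0,0]},{"fingers": 0,"xyz": [0,0,4],"angular": [0,0,0]},{"fingers": 0,"xyz": [0,0,4],"angular": [0,0,0]}]'

```text
time: 9.93
tool_pos: [0.4583, 0.2866, 0.0704]
tcp_rot: [3.138, -0.0, 1.486]
contact_force: [0.4, 1.3, -5.8]
finger_gap: 0.0174
grasp_force: 59.9
```

send_rows --motion '[{"fingers": 0,"xyz": [0,0,0.7],"angular": [0,0,0]},{"fingers": 0,"xyz": [0,0,1.2],"angular": [0,0,0]},{"fingers": 0,"xyz": [0,0,1.2],"angular": [0,0,0]},{"fingers": 0,"xyz": [0,0,1.2],"angular": [0,0,0]}]'

```text
time: 10.27
tool_pos: [0.4584, 0.2867, 0.0702]
tcp_rot: [3.137, -0.0, 1.486]
contact_force: [-1.1, -1.1, 5.1]
finger_gap: 0.0173
grasp_force: 61.3
```

Force has flipped sign, so the plate is seated. Now I release it and retreat.

send_rows --motion '[{"fingers": 30,"xyz": [0,0,0],"angular": [0,0,0]},{"fingers": 40,"xyz": [0,0,0],"angular": [0,0,0]},{"fingers": 55,"xyz": [0,0,0],"angular": [0,0,0]},{"fingers": 55,"xyz": [0,0,0],"angular": [0,0,0]},{"fingers": 55,"xyz": [0,0,-10],"angular": [0,0,0]},{"fingers": 55,"xyz": [0,0,-35],"angular": [0,0,0]},{"fingers": 55,"xyz": [0,0,-70],"angular": [0,0,0]},{"fingers": 55,"xyz": [0,0,-100],"angular": [0,0,0]}]'

```text
time: 10.93
tool_pos: [0.4577, 0.2865, 0.1709]
tcp_rot: [3.138, 0.0, 1.486]
contact_force: [1.6, -0.3, 0.2]
finger_gap: 0.055
grasp_force: 0.0
```

Run:
```python
from h import *
s=arm.observe();print(s['tool_pos'],s['tcp_rot'],s['finger_gap'],s['contact_force'])
shot('wrist','w4.png')
for c in('wrist','scene','side'):
  for l in('cover','seat','head_top'): print(c,l,[(np.round(q['position'],4).tolist(),round(q['confidence'],2)) for q in arm.spot_point(c,l)[:2]])
plan([.480,.017,.17],-.084)
```

```text
[0.45770945 0.28653757 0.17087565] [3.13847826e+00 3.73019175e-04 1.48649767e+00] 0.05495616918323081 [ 1.55329082 -0.34821076  0.20148105]
wrist cover [([0.4574, 0.2917, 0.0317], 0.61)]
wrist seat []
wrist head_top []
scene cover [([0.4601, 0.2884, 0.097], 0.79)]
scene seat [([0.4611, 0.2919, 0.0312], 0.97), ([0.4029, 0.1467, 0.0024], 0.5)]
scene head_top [([0.4759, 0.0157, 0.0868], 0.51), ([0.4586, 0.2905, 0.0338], 0.35)]
side cover [([0.46, 0.2911, 0.1004], 0.56)]
side seat [([0.4572, 0.2901, 0.0279], 0.87)]
side head_top [([0.4808, 0.0185, 0.0863], 0.42)]
shift [-266.3   45.4   -1.7] turn [ 0.07  0.1  -0.01]
shift [-266.3   45.4   -1.7] turn [ 1.6000e-01 -1.2000e-01  1.7999e+02]
```

View pics/w4.png

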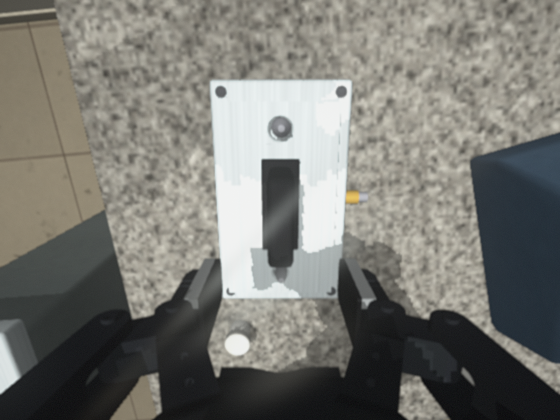

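The cover is seated, with the pin concentric in the big hole at (281,128) and the plate square inside the base outline. Next is the control.

send_rows --motion '[{"fingers": 40,"xyz": [-20,3,0],"angular": [0,0,0]},{"fingers": 20,"xyz": [-54,9,0],"angular": [0,0,0]},{"fingers": 0,"xyz": [-90,15,0],"angular": [0,0,0]},{"fingers": 0,"xyz": [-126,21,0],"angular": [0,0,0]},{"fingers": 0,"xyz": [-162,27,0],"angular": [0,0,0]},{"fingers": 0,"xyz": [-198,33,0],"angular": [0,0,0]},{"fingers": 0,"xyz": [-234,39,0],"angular": [0,0,0]},{"fingers": 0,"xyz": [-266,45,0],"angular": [0,0,0]}]' --grip_force 20

```text
time: 12.1
tool_pos: [0.4797, 0.0158, 0.1687]
tcp_rot: [3.139, 0.0, 1.486]
contact_force: [0.5, 0.2, -0.4]
finger_gap: -0.0001
grasp_force: 0.0
```

send_rows --motion '[{"fingers": 0,"xyz": [0,0,15],"angular": [0,0,0]},{"fingers": 0,"xyz": [0,0,35],"angular": [0,0,0]},{"fingers": 0,"xyz": [0,0,50],"angular": [0,0,0]},{"fingers": 0,"xyz": [0,0,57],"angular": [0,0,0]},{"fingers": 0,"xyz": [0,0,57],"angular": [0,0,0]},{"fingers": 0,"xyz": [0,0,57],"angular": [0,0,0]},{"fingers": 0,"xyz": [0,0,57],"angular": [0,0,0]}]'

```text
time: 12.68
tool_pos: [0.4812, 0.018, 0.1129]
tcp_rot: [3.137, -0.0, 1.487]
contact_force: [0.1, 0.5, 0.6]
finger_gap: -0.0002
grasp_force: 0.0
```

Run:
```python
from h import *
s=arm.observe();print(s['tool_pos'],s['tcp_rot'],s['finger_gap'],s['contact_force'])
d=shot('wrist','w5.png');print(proj(d,[[.479,.0175,.085]]))
for c in('wrist','side'):
  arm.get_image(c)
  for l in('head_top','cover'): print(c,l,[(np.round(q['position'],4).tolist(),round(q['confidence'],2)) for q in arm.spot_point(c,l)[:2]])
```

```text
[0.48119459 0.01802905 0.11293878] [ 3.13696478e+00 -6.28736284e-05  1.48694103e+00] -0.00022953202381432186 [0.05951196 0.50815286 0.55524103]
[[274.01633344 263.1140783 ]]
wrist head_top [([0.4784, 0.0186, 0.0856], 0.78)]
wrist cover []
side head_top [([0.4795, 0.0138, 0.0882], 0.59), ([0.4578, 0.2897, 0.0301], 0.35)]
side cover [([0.4589, 0.2892, 0.0288], 0.59)]
```

View pics/w5.png

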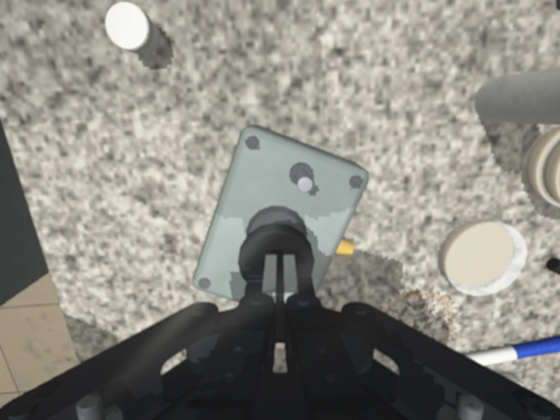

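The head shows at about (277,252) with the closed tips near its centre. I'll press in small steps, watching the force.

send_rows --motion '[{"fingers": 0,"xyz": [0,-1,5],"angular": [0,0,0]},{"fingers": 0,"xyz": [0,-1,9],"angular": [0,0,0]},{"fingers": 0,"xyz": [0,-1,12],"angular": [0,0,0]},{"fingers": 0,"xyz": [0,-1,14],"angular": [0,0,0]},{"fingers": 0,"xyz": [0,-1,14],"angular": [0,0,0]},{"fingers": 0,"xyz": [0,-1,14],"angular": [0,0,0]}]'

```text
time: 13.53
tool_pos: [0.4797, 0.0179, 0.0985]
tcp_rot: [3.138, -0.0, 1.487]
contact_force: [-1.2, 0.4, 6.0]
finger_gap: -0.0001
grasp_force: 2.9
```

send_rows --motion '[{"fingers": 0,"xyz": [0,0,1.5],"angular": [0,0,0]},{"fingers": 0,"xyz": [0,0,3],"angular": [0,0,0]},{"fingers": 0,"xyz": [0,0,4.5],"angular": [0,0,0]},{"fingers": 0,"xyz": [0,0,4.5],"angular": [0,0,0]},{"fingers": 0,"xyz": [0,0,4.5],"angular": [0,0,0]},{"fingers": 0,"xyz": [0,0,4.5],"angular": [0,0,0]},{"fingers": 0,"xyz": [0,0,4.5],"angular": [0,0,0]},{"fingers": 0,"xyz": [0,0,4.5],"angular": [0,0,0]}]'

```text
time: 14.2
tool_pos: [0.4797, 0.0179, 0.0943]
tcp_rot: [3.138, -0.0, 1.486]
contact_force: [-1.8, 0.4, 8.2]
finger_gap: 0.0
grasp_force: 3.7
```

send_rows --motion '[{"fingers": 0,"xyz": [0,0,0],"angular": [0,0,0]},{"fingers": 0,"xyz": [0,0,0],"angular": [0,0,0]},{"fingers": 0,"xyz": [0,0,0],"angular": [0,0,0]},{"fingers": 0,"xyz": [0,0,0],"angular": [0,0,0]}]'

```text
time: 14.53
tool_pos: [0.4797, 0.0179, 0.0943]
tcp_rot: [3.138, -0.0, 1.486]
contact_force: [-1.7, 1.2, 6.6]
finger_gap: 0.0001
grasp_force: 3.7
```

Run:
```python
from h import *
for i in range(4):
    arm.get_image('side');s=arm.observe();print(s['time'],s['tool_pos'],s['contact_force'])
for l in('head_top','cover'):print([(np.round(q['position'],4).tolist(),round(q['confidence'],2)) for q in arm.spot_point('side',l)[:1]])
b=shot('side','s6.png');u,v=proj(b,[[.48,.017,.075]])[0].astype(int);a=cv2.imread('pics/s6.png')[max(v-45,0):v+45,u-60:u+60];cv2.imwrite('pics/z6.png',cv2.resize(a,(800,600),interpolation=cv2.INTER_CUBIC))
```

```text
14.5833 [0.47972949 0.01793587 0.09434012] [-1.50850022 -0.16393354  7.43344394]
14.6333 [0.47971494 0.01792369 0.0943378 ] [-1.67250688 -0.08303727  7.29274088]
14.6833 [0.47972375 0.01791771 0.09434436] [-1.50146258  0.43637575  7.41269837]
14.7333 [0.4797235  0.01791503 0.09434078] [-1.76695625  0.28772092  7.01504475]
[([0.4783, 0.0146, 0.0772], 0.67)]
[([0.4578, 0.2921, 0.0319], 0.92)]
```

View pics/z6.png

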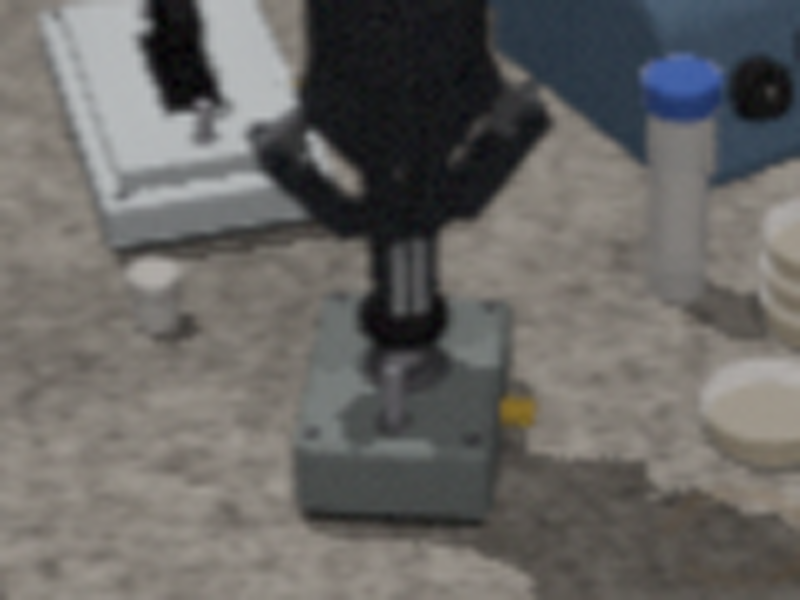

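The side view shows the tips on the head centre, the cover flush on the base, and the bystanders standing. Position gives about 9.7 mm of press and force gives about 8–9 mm, both within range, so I'm handing in.

```bash
python3 -c "
from bench import arm
print(arm.close_job())"
```

```text
the job is handed in; nothing more can be done
None
```

The cover is flush on both pins and released, and I handed the job in with the plunger held at about 9.7 mm (roughly 7.3 N) and the bystanders untouched; the hand-in gave no verdict.

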